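Pass the test cut through the go-gauge

ROBOT

A 6-joint arm with a two-finger parallel gripper is mounted at the origin on the work surface; the furniture and walls round the work are solid. World frame = base frame: x ahead of the robot, y to its left, z up, the work surface at z = 0. Lengths are in mm, angles in degrees, forces in N, time in s.
With the tool pointing down it reaches from about 350 to 850 mm from the base axis. Payload 8.1 kg.
Tool frame: the origin (TCP) lies midway between the tips of the shut fingers; the grasp point (between the pads) lies grip_depth behind it (grip_depth is the distance from the TCP to the grasp point, in mm); z points along the fingers, y is the line along which they close (so a half turn about z gives the same grasp; the last joint's range is limited). The gripper opens to 85 mm and grips with 20 to 120 N. Pads are 22 mm wide; open, the fingers measure 114 mm over their backs; the gripper's body (76 mm by 85 mm) begins 54 mm behind the grasp point. The pads swing forward as they close: fully open they stand 13 mm farther back than shut.
Start: joints at [-73.763, 7.471, 85.268, -0, 87.261, -4.893], TCP at [216.318, -559.653, 203.092] pointing down, gripper open.
Joint ranges: [-169.43, 169.43], [-51.17, 129.36], [1.28, 143.12], [-76.62, 256.62], [0, 156.53], [-152.29, 152.29]. Speed limits (degrees/s): [136.94, 136.94, 159.86, 180, 180, 180].

INTERFACE

Orientations are given as [roll, pitch, yaw] about the fixed x, y, z axes, in that order (R = Rz(yaw) Ry(pitch) Rx(roll)).
In Python, from bench import sense, snapshot, hand_in, grip_depth gives the robot as it stands. The module is installed in compiled form; this text tells all that it offers.
- The arm moves only by the tool apply_moves, never from a script. Its argument "series" is text: rows parted by semicolons, each of 5 numbers parted by spaces: the shift along the tool's x, y, z each as a share of 0.3 m, from -1 to 1, then the turn about the tool's z as a share of 2 rad, from -1 to 1, then the gripper's target within -1 to 1 (shut at 1, half-way at 0, fully open at -1). In form: tx ty tz twist gripper; .... A call has 1 to 5 rows; each row shifts and turns the commanded pose from where the row before left it, along the tool's axes as they then stand; what a row does not reach is not made up. A row lasts 1/12 s, in which the tool goes at most 41.7 mm and 7.16 degrees, less where a joint would pass 70% of its speed; a pose out of reach is approached as far as the arm can. A call with a number of a shift or a turn outside -1 to 1 is refused whole. A call with a gripper value outside its range is refused whole. The fingers move at their own pace and stop on an object; "squeeze" is the grip in N (left out, the last holds). Time passes only in rows, so rows that do not move let the fingers close. It gives the time, the measured TCP pose, the force, the opening and the grip force at its end, in the units of the state.
- sense(): the state, without advancing time (a new reading comes with each control period).
- snapshot(name): name is "side" or "top"; returns a dict with "frame" (384x512x3 uint8, blue, green, red), "depth" (384x512 float32, mm along the optical axis (not along the pixel's ray), 0 where there is no reading), "intrinsics" (3x3 intrinsics, pixels), "extrinsics" (4x4, takes a point from camera to world coordinates). Camera axes: x right, y down, z forward; pixel columns grow to the right and rows downward; lengths in mm; the calibration is good to about 2 mm. A picture is of the moment at which its call begins.
- hand_in(): hands the job in; it is judged then, once.
The state is a dict: "time": time; "joint_pos": joint angles; "qd": joint speeds; "joint_efforts": joint torques, N m; "tool_pos": TCP position; "tcp_rot": TCP orientation; "ft_force": force on the tool from outside, world axes, zero at the start; "wrist_torque": the same for the moment, N m; "finger_gap": finger opening in mm; "grip_force": force on a finger pad.
Only numpy, scipy, OpenCV 4.12 (cv2) and the standard library are available. Lean on these libraries where they do the work, as an engineer would, in place of code of your own. Each camera call takes 0.05 s, during which the arm holds its last target. There are 200 camera calls.

TASK

Check the width of the square plywood test piece with the go-gauge that is fixed to the saw table: with the fingertips, push the piece along the table in at the flared mouth, through the narrow gap between the two steel jaws, and on until it sits flat against the end stop behind them. Push gently, keep the piece down on the table (do not pick it up), and leave the other things where they lie.

Things in the scene. Friction and masses are not known exactly. Their poses are not given: they have to be found in the camera images.
- test_piece: Square block of layered plywood with a grey top face, 60 x 60 mm and 40 mm high, about 0.09 kg, loose. Origin at the centre of its underside; x and y parallel to its sides, z up. It lies on the table outside the mouth of the gauge, not quite in line with it and turned up to half a radian. A push of a few newtons moves it; over 80 N counts as forcing it.
- gauge: Go-gauge fixed to the table: two plain steel jaws 34 mm high with a gap 63 mm wide between them, a flared steel mouth before and a plywood pocket behind; no floor, no roof; faces polished and slippery. Origin on the table in the middle of the gap; x = feed direction, from the mouth to the end stop (across the table, roughly from the robot's left to its right), y across, z up. Jaws from x -20 to +20 mm, faces at y +-31.5 mm.
- gauge_mouth (a point): Middle of the flared mouth, on the table, 54 mm before the middle of the gap (x = -54 mm of the gauge). Two steel lead-in plates, 34 mm high, run from here, 88 mm apart, at 20 degrees to the feed direction to the jaws. Axes as the gauge's.
- gauge_stop (a point): Middle of the end stop's face, on the table (x = +95 mm of the gauge). The stop and the pocket's side rails (y +-40 to +-64 mm) are of plywood, 30 mm high; the stop is 20 mm thick. With the piece against it, the piece's centre is at x = +65 mm of the gauge and its rear face 15 mm behind the jaws. Axes as the gauge's.
- sanding_block: Plain wooden sanding block 60 x 110 x 32 mm, loose, lying beside the gauge on the side away from the robot; origin at the centre of its underside. Leave it alone.
- pliers: Combination pliers 56 x 176 x 13 mm, loose, lying beside the gauge on the robot's side; origin at the centre of the underside, length along y. Leave them alone.
- hex_nut: Steel hexagon nut about 28 mm across, 11 mm high, loose, on the robot's side of the lane that leads to the gauge; origin at the centre of its underside. Leave it alone.
Not all that is in view belongs to the job. Of the things that look like the test_piece, the middle-sized one is meant.

How it is judged (in metres and radians):
On the way:
1. the piece is in the narrow gap between the jaws (x of test_piece in the frame of gauge between -0.025 and 0.03 m and y of test_piece in the frame of gauge between -0.006 and 0.006 m and z of test_piece in the frame of gauge below 0.005 m), for 0.05 s.
At the end, for the whole second after the job is handed in: The test piece has gone right through the gap and lies at rest on the table in the pocket, its front face within 5 mm of the end stop and square to it within 0.1 rad (x of test_piece in the frame of gauge between 0.06 and 0.068 m and y of test_piece in the frame of gauge between -0.014 and 0.014 m and z of test_piece in the frame of gauge below 0.004 m and (angle between the x axis of test_piece and the x axis of gauge, either way round below 0.1 rad or angle between the x axis of test_piece and the y axis of gauge, either way round below 0.1 rad) and angle between test_piece's own z axis and vertical below 0.06 rad and linear speed of test_piece below 0.02 m/s); the robot touches nothing.
It fails at once if the test piece is lifted (more than 10 mm off the table) or tipped (height (world z) of test_piece above 0.01 m or angle between test_piece's own z axis and vertical above 0.3 rad).
It fails at once if the test piece is forced or squeezed with more than 80 N (contact force between the fingers and test_piece above 80 N).
It fails at once if the sanding block is disturbed (moved more than 20 mm) (distance of sanding_block from where it was at the start of the episode above 0.02 m).
It fails at once if the pair of pliers is disturbed (moved more than 20 mm) (distance of pliers from where it was at the start of the episode above 0.02 m).
It fails at once if the nut is disturbed (moved more than 20 mm) (distance of hex_nut from where it was at the start of the episode above 0.02 m).
It also fails if it takes over 67 s, if anything falls off the work surface, if the arm or the gripper's body presses on something with over 40 N, if the wrist force passes 120 N, or if a joint passes its speed limit or range.

## Working session

There is one attempt and no reset: what is moved stays moved. The work goes in short steps, Python scripts to look and compute and a tool call to move; the robot and the scene stay as the last step left them, time stands still between calls to the robot, and variables do not carry over. Pictures are saved under pics/ and viewed, at most 10 in all, crops included, and the job is handed in when it is done.

Besides the shell and the picture viewer there is one more tool, called after "Emit:" by a JSON object that holds its "api" and its "payload", one argument or row to a line. apply_moves: Moves the arm, as the interface text tells. Its arguments: {"type":"object","properties":{"series":{"type":"string"},"squeeze":{"type":"number"}},"required":["series"]}

```bash
mkdir -p pics
python3 - <<'E'
from bench import sense,snapshot,grip_depth
import cv2,numpy as np
print(grip_depth if not callable(grip_depth) else grip_depth()); print(sense())
for n in("top","side"):
    s=snapshot(n); cv2.imwrite(f"pics/{n}0.png",s["frame"]); np.savez(f"{n}0.npz",**s); print(n,s["intrinsics"],s["extrinsics"])
E
```

```text
18.700000000000003
{'time': 0.0, 'joint_pos': array([-7.37627240e+01,  7.51537850e+00,  8.53322322e+01, -1.15772647e-03,
        8.72641177e+01, -4.89198524e+00]), 'qd': array([-0.01062898,  0.09392482, -0.04227679,  0.04532455, -0.02302814,
        0.0282815 ]), 'joint_efforts': array([-1.27839194e-03, -5.69389379e+01, -5.00566328e+01, -3.57244135e-04,
        1.45165657e-02,  1.74152336e-05]), 'tool_pos': array([ 216.12701905, -559.03160403,  202.01340591]), 'tcp_rot': array([-1.79888580e+02, -8.37583267e-03,  2.11293095e+01]), 'ft_force': array([ 1.1633047 ,  0.42418521, -0.07034702]), 'wrist_torque': array([-0.00172025,  0.04248461, -0.0545108 ]), 'grip_force': 0.0, 'finger_gap': 85.43752135678967}
top [[445.66262382   0.         263.25576554]
 [  0.         445.66262382 188.87610625]
 [  0.           0.           1.        ]] [[-2.29772840e-02 -9.90291376e-01  1.37094984e-01  3.97881600e+02]
 [-9.99399825e-01  1.91966865e-02 -2.88353404e-02  1.64825797e+02]
 [ 2.59236195e-02 -1.37675261e-01 -9.90138116e-01  9.47757676e+02]
 [ 0.00000000e+00  0.00000000e+00  0.00000000e+00  1.00000000e+00]]
side [[376.74113534   0.         253.12542414]
 [  0.         376.74113534 192.80797596]
 [  0.           0.           1.        ]] [[-9.74585721e-01 -1.41999095e-01  1.73259715e-01  3.51283896e+02]
 [-2.24011961e-01  6.13807937e-01 -7.57006247e-01  7.81230750e+02]
 [ 1.14601373e-03 -7.76579728e-01 -6.30017946e-01  5.71273965e+02]
 [ 0.00000000e+00  0.00000000e+00  0.00000000e+00  1.00000000e+00]]
```

View pics/top0.png

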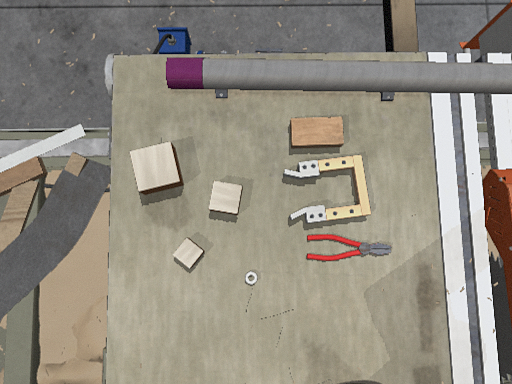

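View pics/side0.png

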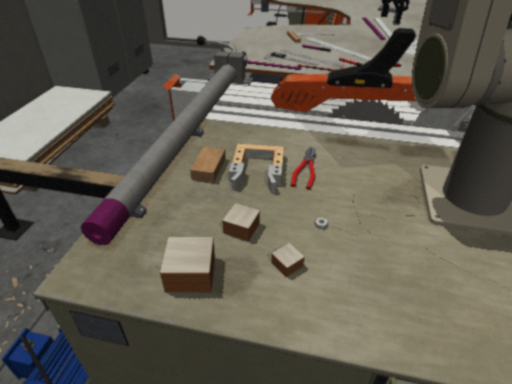

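Top view candidates: large block at (155,167), middle one at (225,197), small one at (188,253). I choose the middle one by the description. The gauge mouth is at about (290,193), the stop bar at (362,185), the pliers at (345,248), the nut at (251,278) and the sanding block at (317,131). Next I'll check the choice in a close crop and measure it.

```bash
cat > h.py <<'E'
import numpy as np,cv2
def cloud(s):
    K,E,d=s["intrinsics"],s["extrinsics"],s["depth"]; v,u=np.mgrid[:384,:512]
    p=np.stack([(u-K[0,2])*d/K[0,0],(v-K[1,2])*d/K[1,1],d],-1)@E[:3,:3].T+E[:3,3]
    p[d==0]=np.nan; return p
def rect(P,u0,v0,u1,v1,zlo,zhi,show=True):
    Q=P[v0:v1,u0:u1].reshape(-1,3); Q=Q[(Q[:,2]>zlo)&(Q[:,2]<zhi)]
    r=cv2.minAreaRect(Q[:,:2].astype(np.float32)); return len(Q),np.round(r[0],1),np.round(r[1],1),round(r[2],1),round(np.median(Q[:,2]),1)
E
python3 - <<'E'
from h import *
s=dict(np.load("top0.npz")); P=cloud(s)
for n,b in dict(big=(120,130,190,205,20,120),mid=(200,172,250,222,25,60),small=(165,230,210,275,15,60),nut=(240,265,262,290,4,30),sand=(285,112,350,150,20,60),gauge=(280,152,374,228,20,45),gx_stop=(352,150,374,220,20,45),pliers=(300,230,396,266,4,30),jawA=(296,160,319,180,20,60),jawB=(303,204,328,224,20,60)).items(): print(n,rect(P,*b))
print(np.round(P[192,270],1))
c=s["frame"][110:290,120:400]; cv2.imwrite("pics/crop.png",cv2.resize(c,None,fx=2.8,fy=2.8,interpolation=cv2.INTER_CUBIC))
E
```

```text
big (1997, array([573.1, 357.9]), array([86.9, 86.7]), 13.2, np.float64(57.5))
mid (877, array([509.6, 216.8]), array([60.1, 60.2]), 79.1, np.float64(40.6))
small (517, array([398.3, 294.3]), array([45.6, 45.9]), 50.9, np.float64(30.2))
nut (107, array([342.3, 165.1]), array([44.3, 34.9]), 2.4, np.float64(10.9))
sand (1492, array([647.7,  21.4]), array([ 61.6, 110.6]), 0.6, np.float64(32.7))
gauge (2247, array([523.1,   5.7]), array([128.2, 168. ]), 6.4, np.float64(31.5))
gx_stop (731, array([530.3, -58.2]), array([128.7,  40. ]), 5.3, np.float64(30.4))
pliers (904, array([400.7, -39.6]), array([ 69.2, 195.4]), 1.1, np.float64(11.0))
jawA (343, array([566.4,  45.4]), array([33. , 49.7]), 4.7, np.float64(34.6))
jawB (357, array([472.2,  31.3]), array([32.5, 51.5]), 6.5, np.float64(34.3))
[521.7 123.    2.5]
```

View pics/crop.png

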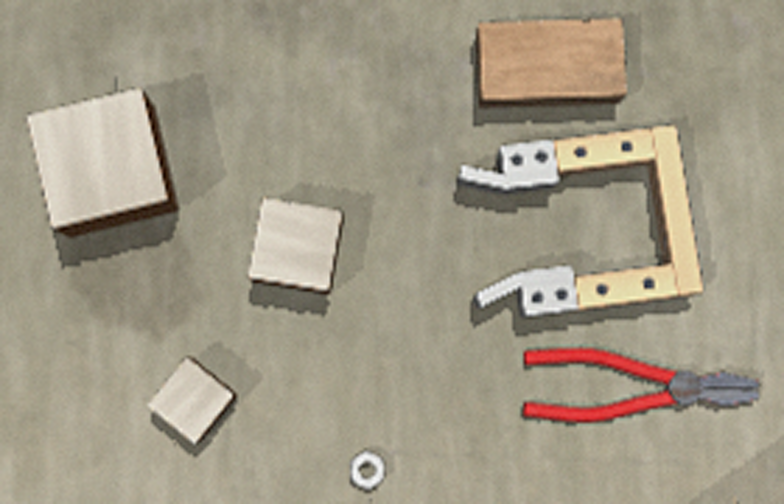

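The crop shows the middle block at about (295,245), flared mouth opening to the left at crop (470,235), and the stop at the right at (675,210). The block measures 60 x 60 x 40 mm, so the choice is confirmed. Now I'll refine the gauge frame and work out where to go.

```bash
cat >> h.py <<'E'
def gfit(P):
    Q=P[150:232,280:378].reshape(-1,3); Q=Q[(Q[:,2]>26)&(Q[:,2]<45)][:,:2]
    o=np.array([519.7,36.0]); a=np.radians(6.4)
    for _ in range(4):
        ex=np.array([np.sin(a),-np.cos(a)]); ey=np.array([np.cos(a),np.sin(a)])
        g=np.c_[(Q-o)@ex,(Q-o)@ey]
        xs=np.arange(30,105,6); top=[g[abs(g[:,0]-x)<3,1].max() for x in xs]; bot=[g[abs(g[:,0]-x)<3,1].min() for x in xs]
        pt,pb=np.polyfit(xs,top,1),np.polyfit(xs,bot,1)
        ys=np.arange(-55,56,10); back=[g[abs(g[:,1]-y)<5,0].max() for y in ys]; pk=np.polyfit(ys,back,1)
        sl=(pt[0]+pb[0]-pk[0])/3; dy=(np.median(top)+np.median(bot))/2; dx=np.median(back)-115
        o=o+dx*ex+dy*ey; a+=np.arctan(sl)   # +gx slope in gy -> rotate CCW
    jj=g[abs(g[:,0])<15]
    print("gauge o",o.round(1),"deg",np.degrees(a).round(2),"slopes",pt[0].round(3),pb[0].round(3),pk[0].round(3),"width",np.median(top)-np.median(bot),"jaw faces",jj[jj[:,1]>0,1].min().round(1),jj[jj[:,1]<0,1].max().round(1),"mouth",g[:,0].min().round(1))
    return o,a
def togauge(o,a,p): 
    d=np.array(p)[:2]-o; return np.round([d@[np.sin(a),-np.cos(a)],d@[np.cos(a),np.sin(a)]],1)
E
python3 - <<'E'
from h import *
P=cloud(dict(np.load("top0.npz"))); o,a=gfit(P); 
print(togauge(o,a,(509.6,216.8)))
for q in(-205,-270): print(q, o+q*np.array([np.sin(a),-np.cos(a)]))
E
```

```text
gauge o [519.4  37.1] deg 6.26 slopes -0.0 -0.0 -0.001 width 126.79531922212868 jaw faces 31.3 -31.2 mouth -52.3
[-179.7    9.9]
-205 [497.02749845 240.89250466]
-270 [489.94318842 305.50529404]
```

Run:
```python
from h import *
for n in("top0","side0"):
    Q=cloud(dict(np.load(n+".npz"))).reshape(-1,3); Q=Q[(Q[:,2]>40)&(Q[:,0]<900)&(Q[:,0]>100)&(Q[:,1]<120)&(Q[:,1]>-900)]
    h,xe,ye=np.histogram2d(Q[:,0],Q[:,1],[np.arange(100,901,80),np.arange(-900,121,85)])
    print(n); 
    for i in range(10):
        print(int(xe[i]),[int(Q[(Q[:,0]//1>=xe[i])&(Q[:,0]<xe[i+1])&(Q[:,1]>=ye[j])&(Q[:,1]<ye[j+1]),2].max()) if h[i,j]>3 else 0 for j in range(12)])
print(np.arange(-900,121,85))
```

```text
top0
100 [0, 0, 0, 0, 0, 0, 0, 0, 0, 0, 0, 0]
180 [0, 0, 0, 0, 0, 0, 76, 0, 0, 0, 307, 256]
260 [0, 0, 0, 0, 0, 0, 93, 0, 0, 0, 0, 0]
340 [0, 0, 0, 0, 0, 0, 107, 0, 0, 0, 0, 0]
420 [0, 0, 0, 0, 0, 0, 114, 0, 0, 0, 0, 0]
500 [0, 0, 0, 0, 0, 0, 112, 0, 0, 0, 0, 0]
580 [0, 0, 0, 0, 0, 0, 0, 0, 0, 0, 0, 0]
660 [0, 0, 0, 0, 0, 58, 69, 68, 66, 63, 60, 55]
740 [0, 0, 0, 0, 0, 63, 76, 75, 74, 76, 75, 74]
820 [0, 0, 0, 0, 0, 0, 0, 0, 0, 0, 0, 0]
side0
100 [0, 0, 0, 0, 316, 0, 273, 0, 0, 0, 0, 441]
180 [0, 0, 0, 293, 317, 0, 273, 0, 0, 0, 424, 437]
260 [0, 0, 0, 0, 0, 0, 181, 0, 0, 0, 0, 0]
340 [0, 0, 0, 0, 0, 0, 141, 0, 0, 0, 0, 0]
420 [0, 0, 0, 0, 0, 0, 120, 0, 0, 0, 0, 0]
500 [0, 0, 0, 0, 0, 0, 109, 0, 0, 0, 0, 0]
580 [0, 0, 0, 0, 0, 0, 0, 0, 0, 0, 0, 0]
660 [0, 0, 0, 103, 104, 71, 70, 68, 67, 64, 63, 59]
740 [0, 0, 87, 103, 104, 72, 73, 72, 71, 71, 71, 71]
820 [0, 80, 0, 0, 0, 0, 0, 0, 0, 0, 0, 0]
[-900 -815 -730 -645 -560 -475 -390 -305 -220 -135  -50   35  120]
```

Emit:
{"api": "apply_moves", "payload": {
  "series": ".109 .042 -.056 0 .53;.109 .042 -.056 0 .53;.109 .042 -.056 0 .53;.109 .042 -.056 0 .53;.109 .042 -.056 0 .53",
  "squeeze": 20
}}

```text
time: 0.52
tool_pos: [392.9, -559.0, 287.3]
tcp_rot: [-180.0, 0.0, 21.1]
ft_force: [-0.8, -1.2, 0.8]
finger_gap: 25.5
grip_force: 0.0
```

Emit:
{"api": "apply_moves", "payload": {
  "series": ".07 -.109 0 0 .53;.07 -.109 0 0 .53;.07 -.109 0 0 .53;.07 -.109 0 0 .53;.07 -.109 0 0 .53"
}}

```text
time: 0.93
tool_pos: [430.6, -367.2, 286.1]
tcp_rot: [-179.9, 0.0, 21.1]
ft_force: [0.9, 0.5, 0.2]
finger_gap: 19.8
grip_force: 0.0
```

Emit:
{"api": "apply_moves", "payload": {
  "series": ".07 -.109 0 0 .53;.07 -.109 0 0 .53;.07 -.109 0 0 .53;.07 -.109 0 0 .53;.07 -.109 0 0 .53"
}}

```text
time: 1.35
tool_pos: [469.3, -176.8, 286.7]
tcp_rot: [-180.0, 0.0, 21.1]
ft_force: [0.6, -0.5, 0.0]
finger_gap: 20.3
grip_force: 0.0
```

Emit:
{"api": "apply_moves", "payload": {
  "series": ".048 -.12 0 0 .53;.048 -.12 0 0 .53;.048 -.12 0 0 .53;.048 -.12 0 0 .53;.048 -.12 0 0 .53"
}}

```text
time: 1.77
tool_pos: [471.2, 16.9, 286.8]
tcp_rot: [-180.0, 0.0, 21.1]
ft_force: [1.5, -0.1, 0.0]
finger_gap: 20.0
grip_force: 0.0
```

Emit:
{"api": "apply_moves", "payload": {
  "series": ".048 -.12 0 0 .53;.048 -.12 0 0 .53;.048 -.12 0 0 .53;.048 -.12 0 0 .53;.048 -.12 0 0 .53"
}}

```text
time: 2.18
tool_pos: [473.4, 210.9, 286.8]
tcp_rot: [180.0, 0.0, 21.1]
ft_force: [0.4, 0.1, -0.1]
finger_gap: 19.8
grip_force: 0.0
```

Emit:
{"api": "apply_moves", "payload": {
  "series": ".048 -.12 0 0 .53;.048 -.12 0 0 .53;0 0 0 -.06 .53;0 0 0 -.06 .53;0 0 0 -.06 .53"
}}

```text
time: 2.6
tool_pos: [474.3, 287.4, 286.1]
tcp_rot: [-180.0, 0.1, 42.2]
ft_force: [0.4, -0.0, 0.8]
finger_gap: 20.0
grip_force: 0.0
```

Emit:
{"api": "apply_moves", "payload": {
  "series": "0 0 .12 -.06 .53;0 0 .12 -.06 .53;0 0 .12 -.06 .53;0 0 .12 -.06 .53;0 0 0 -.06 .53"
}}

```text
time: 3.02
tool_pos: [469.7, 283.9, 133.5]
tcp_rot: [-179.4, 0.5, 76.5]
ft_force: [-1.0, -0.9, -1.4]
finger_gap: 20.0
grip_force: 0.0
```

Emit:
{"api": "apply_moves", "payload": {
  "series": "0 0 0 -.059 .53;0 0 0 -.059 .53;0 0 0 -.058 .53;0 0 0 0 .53;0 0 0 0 .53"
}}

```text
time: 3.43
tool_pos: [474.7, 286.4, 142.7]
tcp_rot: [-180.0, 0.0, 96.1]
ft_force: [0.4, -0.6, 0.6]
finger_gap: 20.3
grip_force: 0.0
```

Run:
```python
from h import *
from bench import snapshot,sense
s=snapshot("side"); cv2.imwrite("pics/side1.png",s["frame"]); 
s=sense(); p=s["tool_pos"]; print(p,s["tcp_rot"])
o,a=np.array([519.4,37.1]),np.radians(6.26); print("gauge",togauge(o,a,p))
```

```text
[474.80386928 286.41331487 142.82590977] [-1.79972345e+02  7.96031661e-03  9.60604238e+01]
gauge [-252.7  -17.1]
```

View pics/side1.png

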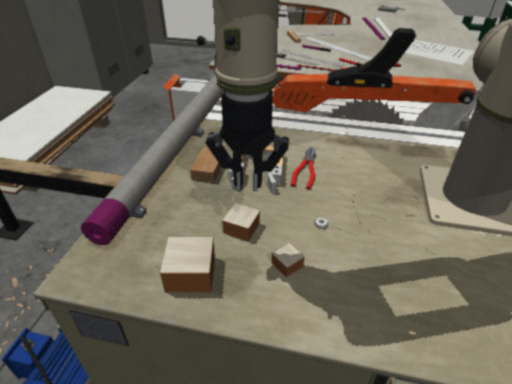

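Emit:
{"api": "apply_moves", "payload": {
  "series": "-.027 .077 0 0 .53;0 0 .12 0 .53;0 0 .12 0 .53;0 0 .12 0 .53;0 0 .07 0 .53"
}}

```text
time: 3.9
tool_pos: [496.5, 279.8, 9.8]
tcp_rot: [-179.7, 0.1, 96.1]
ft_force: [-0.7, -0.2, -1.4]
finger_gap: 19.9
grip_force: 0.0
```

Emit:
{"api": "apply_moves", "payload": {
  "series": "0 0 0 0 .53;-.015 0 0 0 .53;-.015 0 0 0 .53;-.015 0 0 0 .53;-.015 0 0 0 .53"
}}

```text
time: 4.32
tool_pos: [502.8, 263.3, 16.6]
tcp_rot: [179.8, -0.1, 96.3]
ft_force: [0.8, 0.3, 0.6]
finger_gap: 20.0
grip_force: 0.0
```

Emit:
{"api": "apply_moves", "payload": {
  "series": "-.013 0 .005 0 .53;-.013 0 0 0 .53;-.013 0 0 0 .53;-.013 0 0 0 .53;-.013 0 0 0 .53"
}}

```text
time: 4.73
tool_pos: [503.0, 243.3, 12.7]
tcp_rot: [180.0, -0.0, 96.3]
ft_force: [0.4, -0.5, -0.4]
finger_gap: 20.3
grip_force: 0.0
```

Emit:
{"api": "apply_moves", "payload": {
  "series": "-.013 0 0 0 .53;-.013 0 0 0 .53;-.013 0 0 0 .53;-.013 0 0 0 .53;-.013 0 0 0 .53"
}}

```text
time: 5.15
tool_pos: [505.1, 223.9, 12.6]
tcp_rot: [-180.0, 0.0, 96.3]
ft_force: [-0.7, 0.2, 0.3]
finger_gap: 20.2
grip_force: 0.0
```

```bash
cat > look.py <<'E'
from h import *
from bench import snapshot,sense
import sys
o,a=np.array([519.4,37.1]),np.radians(6.26)
s=snapshot("top"); P=cloud(s)
f=s["frame"]; cv2.imwrite(f"pics/{sys.argv[1]}.png",cv2.resize(f[120:290,180:400],None,fx=3,fy=3,interpolation=cv2.INTER_CUBIC))
ss=cloud(snapshot("side")); 
for n,C in(("top",P),("side",ss)):
    Q=C.reshape(-1,3); Q=Q[(Q[:,2]>37.5)&(Q[:,2]<43)]; g=np.c_[(Q[:,:2]-o)@[np.sin(a),-np.cos(a)],(Q[:,:2]-o)@[np.cos(a),np.sin(a)]]
    g=g[(abs(g[:,1])<65)&(g[:,0]>-240)&(g[:,0]<100)]
    if len(g)>50: r=cv2.minAreaRect(g.astype(np.float32)); print(n,len(g),np.round(r[0],1),np.round(r[1],1),round(r[2],1),"gx",np.percentile(g[:,0],[1,99]).round(1),"gy",np.percentile(g[:,1],[1,99]).round(1))
S=sense(); print("tcp g",togauge(o,a,S["tool_pos"]),S["tool_pos"].round(1),S["tcp_rot"].round(1),"F",S["ft_force"].round(1),S["time"])
E
python3 look.py c1
```

```text
top 143 [-72.1 -19. ] [199.4 116.8] 15.5 gx [-175.1   14.5] gy [-55.   59.7]
side 401 [-182.3    6.2] [61.6 62.1] 75.1 gx [-216.3 -151.1] gy [-27.7  39.3]
tcp g [-187.     6.2] [505.1 223.7  12.5] [-180.     0.    96.3] F [-0.3  0.6  0.5] 5.25
```

View pics/c1.png

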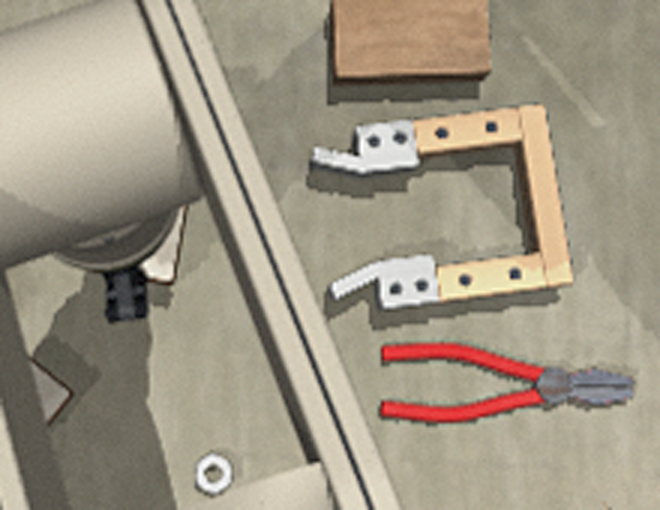

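The top view is hidden by the arm: only the block's corner at crop (165,265) and a black gripper part at (125,290) are visible. I'll look from the side.

Run:
```python
from h import *
from bench import snapshot
s=snapshot("side"); cv2.imwrite("pics/s2.png",cv2.resize(s["frame"][120:300,150:370],None,fx=3,fy=3,interpolation=cv2.INTER_CUBIC))
np.savez("side2.npz",**s); P=cloud(dict(np.load("side0.npz"))); print(rect(P,215,195,268,245,36,44)); print(rect(cloud(s),215,190,268,245,36,44))
```

```text
(594, array([504.7, 218.2]), array([62.5, 60.4]), 79.7, np.float64(40.0))
(422, array([505.3, 218.7]), array([61.8, 59.7]), 79.1, np.float64(39.8))
```

View pics/s2.png

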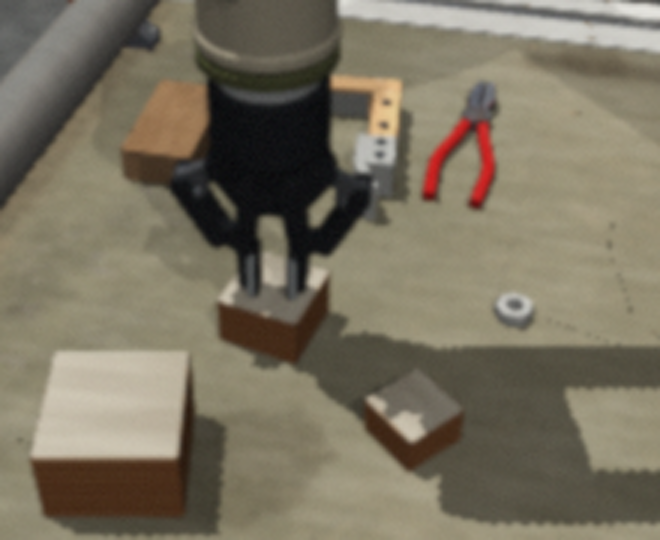

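The fingertips at crop (250,295) and (292,295) appear to be over the block top, not behind it. I'll measure their real height from depth.

Run:
```python
from h import *
P=cloud(dict(np.load("side2.npz")))
for u in(231,233,235,245,247,249):
    print(u,[tuple(P[v,u].round(0).astype(int)) for v in range(196,224,3)])
```

```text
231 [(np.int64(-9223372036854775808), np.int64(-9223372036854775808), np.int64(-9223372036854775808)), (np.int64(520), np.int64(238), np.int64(95)), (np.int64(520), np.int64(239), np.int64(88)), (np.int64(521), np.int64(238), np.int64(80)), (np.int64(523), np.int64(232), np.int64(67)), (np.int64(523), np.int64(234), np.int64(59)), (np.int64(524), np.int64(232), np.int64(50)), (np.int64(524), np.int64(232), np.int64(41)), (np.int64(522), np.int64(238), np.int64(39)), (np.int64(520), np.int64(245), np.int64(37))]
233 [(np.int64(514), np.int64(243), np.int64(108)), (np.int64(516), np.int64(238), np.int64(96)), (np.int64(516), np.int64(238), np.int64(89)), (np.int64(518), np.int64(235), np.int64(77)), (np.int64(517), np.int64(237), np.int64(72)), (np.int64(518), np.int64(237), np.int64(63)), (np.int64(518), np.int64(237), np.int64(55)), (np.int64(518), np.int64(237), np.int64(47)), (np.int64(518), np.int64(239), np.int64(41)), (np.int64(516), np.int64(247), np.int64(40))]
235 [(np.int64(518), np.int64(218), np.int64(88)), (np.int64(516), np.int64(226), np.int64(86)), (np.int64(515), np.i
[... 1104 characters left out ...]
(489), np.int64(233), np.int64(57)), (np.int64(490), np.int64(233), np.int64(49)), (np.int64(490), np.int64(232), np.int64(40)), (np.int64(488), np.int64(239), np.int64(38))]
249 [(np.int64(484), np.int64(239), np.int64(110)), (np.int64(485), np.int64(233), np.int64(98)), (np.int64(485), np.int64(234), np.int64(91)), (np.int64(484), np.int64(236), np.int64(85)), (np.int64(486), np.int64(229), np.int64(71)), (np.int64(486), np.int64(228), np.int64(62)), (np.int64(486), np.int64(229), np.int64(54)), (np.int64(487), np.int64(224), np.int64(42)), (np.int64(486), np.int64(230), np.int64(39)), (np.int64(484), np.int64(238), np.int64(39))]<stdin>:4: RuntimeWarning: invalid value encountered in cast
```

Run:
```python
from h import *
from bench import snapshot,sense
s=snapshot("side"); K,E=s["intrinsics"],s["extrinsics"]
f=cv2.imread("pics/side1.png")[165:200,220:295]; cv2.imwrite("pics/z1.png",np.hstack([cv2.resize(f,(525,245)),]))
for v in (184,187,190):
    for u in (240,271):
        r=E[:3,:3]@np.linalg.solve(K,[u,v,1]); t=(297-E[1,3])/r[1]; print(u,v,(E[:3,3]+t*r).round(0))
# project where tips should be now
S=sense(); p=S["tool_pos"]; print(p)
for z in (0,12,25,40): 
    for dx in(-15,15):
        q=E[:3,:3].T@(np.array([p[0]+dx,p[1]+11,p[2]+z])-E[:3,3]); print(z,(K@q/q[2])[:2].round(1),end=' ')
```

```text
240 184 [485. 297. 183.]
271 184 [432. 297. 192.]
240 187 [485. 297. 177.]
271 187 [432. 297. 186.]
240 190 [485. 297. 170.]
271 190 [432. 297. 180.]
[505.13362464 224.25764969  12.62031276]
0 [246.6 230.5] 0 [232.8 228.2] 12 [246.6 226.4] 12 [232.6 224.1] 25 [246.5 221.8] 25 [232.4 219.6] 40 [246.4 216.4] 40 [232.1 214.2]
```

View pics/z1.png

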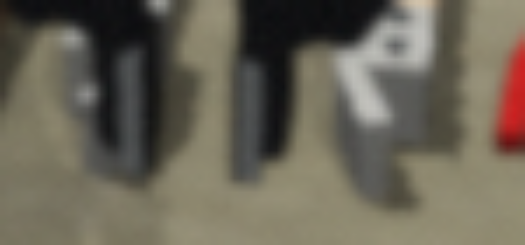

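The images agree that at this opening the fingertips sit about 29 mm above the reported TCP height, so they passed over the block without moving it. I'll lift, go back, and come down lower, feeling for contact.

Emit:
{"api": "apply_moves", "payload": {
  "series": "0 0 -.1 0 .53;.09 0 0 0 .53;.09 0 0 0 .53;0 0 0 0 .53;0 0 0 0 .53"
}}

```text
time: 5.77
tool_pos: [498.9, 279.2, 42.7]
tcp_rot: [180.0, -0.0, 96.4]
ft_force: [-0.2, -0.2, -0.8]
finger_gap: 19.5
grip_force: 0.0
```

Emit:
{"api": "apply_moves", "payload": {
  "series": "0 0 .05 0 .53;0 0 .05 0 .53;0 0 .02 0 .53;0 0 .02 0 .53;0 0 0 0 .53"
}}

```text
time: 6.18
tool_pos: [498.2, 277.0, -0.9]
tcp_rot: [-179.9, 0.1, 96.3]
ft_force: [0.6, 0.8, 0.5]
finger_gap: 19.9
grip_force: 0.0
```

Emit:
{"api": "apply_moves", "payload": {
  "series": "0 0 .015 0 .53;0 0 .015 0 .53;0 0 0 0 .53;0 0 0 0 .53;0 0 0 0 .53"
}}

```text
time: 6.6
tool_pos: [499.4, 278.1, -8.1]
tcp_rot: [180.0, -0.0, 96.3]
ft_force: [0.3, 0.8, -0.3]
finger_gap: 19.8
grip_force: 0.0
```

Run:
```python
from h import *
from bench import snapshot,sense
s=snapshot("side"); f=cv2.resize(s["frame"][150:280,180:330],None,fx=4,fy=4,interpolation=cv2.INTER_CUBIC); cv2.imwrite("pics/s3.png",f)
P=cloud(s); S=sense(); print(S["tool_pos"],S["ft_force"]); 
Q=P.reshape(-1,3); Q=Q[(abs(Q[:,0]-503)<30)&(abs(Q[:,1]-(S["tool_pos"][1]+8))<12)]; print(np.histogram(Q[:,2],np.arange(-5,100,5)))
```

```text
[499.43516569 278.13530775  -8.01084825] [-0.01624265  0.31248378  0.00099594]
(array([133, 133,   0,   0,   1,   4,  23,  27,  31,  24,  35,  25,  27,
        25,  42,  55,  51,  13,  30,  37]), array([-5,  0,  5, 10, 15, 20, 25, 30, 35, 40, 45, 50, 55, 60, 65, 70, 75,
       80, 85, 90, 95]))
```

View pics/s3.png

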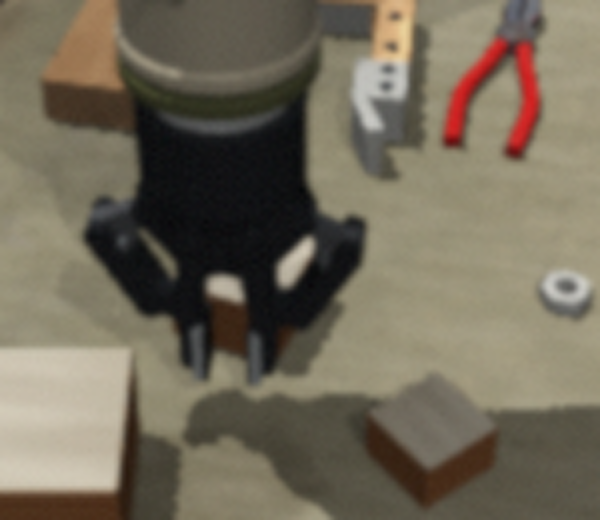

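The fingertips at crop (200,375) and (255,378) are now about 15–20 mm above the table, just behind the block. I'll lower them a little more and push.

Emit:
{"api": "apply_moves", "payload": {
  "series": "-.02 0 .02 0 .53;-.013 0 0 0 .53;-.013 0 0 0 .53;-.013 0 0 0 .53;-.013 0 0 0 .53"
}}

```text
time: 7.07
tool_pos: [501.5, 256.0, -14.4]
tcp_rot: [-180.0, -0.0, 96.3]
ft_force: [-0.4, 0.8, -0.2]
finger_gap: 19.9
grip_force: 0.3
```

Emit:
{"api": "apply_moves", "payload": {
  "series": "-.013 0 0 0 .53;-.013 0 0 0 .53;-.013 0 0 0 .53;-.013 0 0 0 .53;-.013 0 0 0 .53"
}}

```text
time: 7.48
tool_pos: [503.8, 236.8, -14.3]
tcp_rot: [180.0, -0.0, 96.3]
ft_force: [-0.7, 1.0, 0.1]
finger_gap: 20.1
grip_force: 0.4
```

```bash
python3 look.py c2
```

```text
top 248 [-80.6  -9.8] [197.6 120.2] 7.9 gx [-177.1   10.6] gy [-53.3  54.9]
side 141 [-177.7    3.2] [73.8 62. ] 14.4 gx [-211.9 -137.6] gy [-18.5  40.8]
tcp g [-199.9    6.3] [503.9 236.5 -14.3] [180.    0.   96.3] F [-0.5  0.6 -0.4] 7.5833
```

Emit:
{"api": "apply_moves", "payload": {
  "series": "-.013 0 0 0 .53;-.013 0 0 0 .53;-.013 0 0 0 .53;-.013 0 0 0 .53;-.013 0 0 0 .53"
}}

```text
time: 8.0
tool_pos: [505.9, 217.4, -14.4]
tcp_rot: [180.0, -0.0, 96.3]
ft_force: [0.2, 0.7, 0.2]
finger_gap: 20.4
grip_force: 0.6
```

Emit:
{"api": "apply_moves", "payload": {
  "series": "-.013 0 0 0 .53;-.013 0 0 0 .53;-.013 0 0 0 .53;-.013 0 0 0 .53;-.013 0 0 0 .53"
}}

```text
time: 8.42
tool_pos: [508.1, 198.0, -14.3]
tcp_rot: [180.0, -0.0, 96.3]
ft_force: [-0.3, 0.8, 0.1]
finger_gap: 20.0
grip_force: 0.7
```

```bash
cat >> look.py <<'E'
# piece top points seen by either camera, ahead of the fingers
T=togauge(o,a,S["tool_pos"])
for n,C,b in(("top",P,(0,0)),("side",ss,(4.9,-1.4))):
    Q=C.reshape(-1,3); Q=Q[(Q[:,2]>38)&(Q[:,2]<42.5)]; d=Q[:,:2]+b-o
    g=np.c_[d@[np.sin(a),-np.cos(a)],d@[np.cos(a),np.sin(a)]]; g=g[(abs(g[:,1]-5)<50)&(g[:,0]>T[0]+12)&(g[:,0]<T[0]+90)]
    im=np.zeros((100,100),int); np.add.at(im,(((g[:,1]+45)//1).astype(int).clip(0,99),(g[:,0]-T[0]).astype(int).clip(0,99)),1)
    ys=[y for y in range(-40,50,5) if (abs(g[:,1]-y)<2.5).sum()>1]
    print(n,"front edge (gy,gx-T)",[(y,round(float(g[abs(g[:,1]-y)<2.5,0].max()-T[0]),1)) for y in ys])
    xs=[x for x in range(14,88,6) if (abs(g[:,0]-T[0]-x)<3).sum()>1]
    print("  sides (gx-T,gymin,gymax)",[(x,)+tuple(float(f(g[abs(g[:,0]-T[0]-x)<3,1]).round(1)) for f in(np.min,np.max)) for x in xs])
E
python3 look.py c3
```

```text
top 234 [-59.    3.2] [120.4 156.3] 89.3 gx [-132.9   18. ] gy [-52.6  61.1]
side 142 [-134.7   12.4] [78.3 59.7] 3.0 gx [-173.1 -101.5] gy [-18.2  42.8]
tcp g [-160.8    6.2] [508.  197.6 -14.5] [-180.     0.    96.3] F [ 0.2  0.7 -0. ] 8.5167
top front edge (gy,gx-T) [(-10, 71.2), (-5, 70.0), (0, 70.5), (5, 70.9), (10, 69.7), (15, 68.5)]
  sides (gx-T,gymin,gymax) [(26, -11.3, -8.0), (32, -10.8, -2.7), (38, -11.2, 5.0), (44, -10.3, 11.1), (50, -10.9, 12.2), (56, -10.1, 13.4), (62, -10.5, 14.6), (68, -11.3, 16.0)]
side front edge (gy,gx-T) [(-10, 63.3), (5, 32.4), (10, 45.8), (15, 48.8), (20, 48.2), (25, 46.9), (45, 57.9)]
  sides (gx-T,gymin,gymax) [(14, 2.6, 44.1), (20, 3.3, 19.3), (26, 4.0, 24.0), (32, 7.4, 25.5), (38, 8.4, 24.2), (44, 8.9, 45.2), (50, -10.6, 48.2), (56, -10.0, 47.3)]
```

The block is now square to the gauge but sits about 19 mm too far in +y, at roughly (-120, +19). I'll nudge it sideways from its far side before going into the mouth.

Emit:
{"api": "apply_moves", "payload": {
  "series": ".03 0 0 0 .53;.01 0 -.1 0 .53;0 0 -.1 0 .53;-.06 .117 0 0 .53;-.06 .116 0 0 .53"
}}

```text
time: 8.93
tool_pos: [582.1, 184.3, 49.3]
tcp_rot: [179.7, -0.1, 96.5]
ft_force: [0.3, -0.1, 0.0]
finger_gap: 20.1
grip_force: 0.0
```

Emit:
{"api": "apply_moves", "payload": {
  "series": "-.055 0 0 0 .53;0 0 0 0 .53;0 0 .06 0 .53;0 0 .06 0 .53;0 0 0 0 .53"
}}

```text
time: 9.35
tool_pos: [578.2, 166.0, 5.5]
tcp_rot: [-179.6, 0.0, 96.3]
ft_force: [-0.5, 0.0, -0.9]
finger_gap: 20.3
grip_force: 0.0
```

```bash
python3 look.py c4
```

```text
top 614 [-92.3  18.9] [112.7  60. ] 0.4 gx [-148.1  -89. ] gy [-10.8  47.6]
side 495 [-120.7   22.2] [75.5 63.5] 89.4 gx [-151.4  -91.3] gy [-15.1  55.9]
tcp g [-121.9   74.7] [580.3 166.4   8.8] [-179.8    0.    96.3] F [ 0.1  0.4 -0.6] 9.45
top front edge (gy,gx-T) [(-10, 32.4), (-5, 32.9), (0, 31.6), (5, 32.5), (10, 32.8), (15, 31.6), (20, 32.3), (25, 32.9), (30, 31.5), (35, 32.3), (40, 33.0), (45, 85.8)]
  sides (gx-T,gymin,gymax) [(14, -11.1, 46.8), (20, -10.2, 48.9), (26, -10.6, 48.1), (32, -9.3, 47.6)]
side front edge (gy,gx-T) [(-10, 32.4), (-5, 29.0), (0, 32.8), (5, 34.0), (10, 33.0), (15, 33.6), (20, 31.7), (25, 30.8), (30, 34.9), (35, 32.5), (40, 31.7), (45, 31.9)]
  sides (gx-T,gymin,gymax) [(14, -10.2, 48.5), (20, -9.4, 47.4), (26, -8.6, 48.9), (32, -10.7, 47.1)]
```

Emit:
{"api": "apply_moves", "payload": {
  "series": "-.009 0 .04 0 .53;0 0 .037 0 .53;0 -.013 0 0 .53;0 -.013 0 0 .53;0 -.013 0 0 .53"
}}

```text
time: 9.87
tool_pos: [570.1, 161.8, -13.5]
tcp_rot: [-180.0, -0.0, 96.3]
ft_force: [1.0, -0.4, 0.8]
finger_gap: 20.3
grip_force: 0.3
```

Emit:
{"api": "apply_moves", "payload": {
  "series": "0 -.013 0 0 .53;0 -.013 0 0 .53;0 -.01 0 0 .53;0 0 0 0 .53;0 0 0 0 .53"
}}

```text
time: 10.28
tool_pos: [559.8, 160.7, -13.3]
tcp_rot: [180.0, -0.0, 96.3]
ft_force: [-0.3, -0.4, 0.1]
finger_gap: 20.3
grip_force: 0.0
```

```bash
python3 look.py c5
```

```text
top 594 [-83.8 -15.1] [129.9 114.6] 9.7 gx [-148.5  -35.1] gy [-36.5  31.8]
side 478 [-120.3   16.5] [96.9 63. ] 89.7 gx [-151.4  -91.9] gy [-31.3  45.5]
tcp g [-118.4   53.8] [560.  160.7 -13.3] [180.   -0.   96.3] F [ 0.5  0.8 -0.4] 10.3833
top front edge (gy,gx-T) [(-25, 28.8), (-20, 27.5), (-15, 28.2), (-10, 28.8), (-5, 29.5), (0, 28.2), (5, 28.8), (10, 27.5), (15, 28.2), (20, 28.8), (25, 29.5), (30, 27.9)]
  sides (gx-T,gymin,gymax) [(14, -26.6, 31.8), (20, -27.2, 31.8), (26, -27.4, 30.9), (32, -7.3, 26.1), (80, 41.0, 47.0)]
side front edge (gy,gx-T) [(-25, 28.4), (-20, 27.6), (-15, 27.7), (-10, 27.8), (-5, 27.5), (0, 31.3), (5, 31.4), (10, 29.3), (15, 28.5), (20, 19.0), (25, 12.8)]
  sides (gx-T,gymin,gymax) [(14, -25.5, 31.4), (20, -27.1, 18.1), (26, -26.6, 17.0), (32, 1.4, 10.3)]
```

Emit:
{"api": "apply_moves", "payload": {
  "series": "0 -.008 0 0 .53;0 0 0 0 .53;0 .03 0 0 .53;0 .01 -.1 0 .53;0 0 -.1 0 .53"
}}

```text
time: 10.8
tool_pos: [567.2, 161.2, 44.4]
tcp_rot: [-179.7, 0.0, 96.3]
ft_force: [0.3, 0.2, 0.3]
finger_gap: 20.0
grip_force: 0.0
```

Emit:
{"api": "apply_moves", "payload": {
  "series": ".09 -.075 0 0 .53;.09 -.075 0 0 .53;0 -.055 0 0 .53;0 0 0 0 .53;0 0 0 0 .53"
}}

```text
time: 11.22
tool_pos: [501.6, 208.8, 46.4]
tcp_rot: [-180.0, 0.0, 96.4]
ft_force: [0.7, 0.1, -0.2]
finger_gap: 20.3
grip_force: 0.0
```

```bash
python3 look.py c6
```

```text
top 514 [-54.7  13.1] [114.8 175. ] 79.9 gx [-147.7   11.6] gy [-50.1  52.2]
side 359 [-121.1   -4.1] [59.6 63.9] 89.4 gx [-151.7  -91.2] gy [-33.7  23.3]
tcp g [-172.     2.5] [503.1 208.4  46.7] [180.    0.   96.3] F [0.3 0.4 0. ] 11.3167
top front edge (gy,gx-T) [(-30, 77.7), (-25, 76.2), (-20, 74.9), (-15, 75.3), (-10, 73.8), (-5, 72.4), (0, 71.0), (5, 69.5), (10, 68.6), (15, 67.4), (20, 65.9)]
  sides (gx-T,gymin,gymax) [(26, -29.4, -4.4), (32, -29.7, 5.0), (38, -29.0, 10.9), (44, -29.6, 18.6), (50, -28.2, 19.7), (56, -28.8, 19.3), (62, -29.7, 21.9), (68, -28.5, 22.0), (74, -29.3, -1.8)]
side front edge (gy,gx-T) [(-30, 79.9), (-25, 83.7), (-20, 82.7), (-15, 81.2), (-10, 80.2), (-5, 39.4), (0, 36.4), (5, 78.4), (10, 79.1), (15, 83.6), (20, 81.6), (25, 82.6), (30, 35.5)]
  sides (gx-T,gymin,gymax) [(20, -27.8, 26.2), (26, -27.5, 29.4), (32, -28.9, 29.8), (38, -28.5, 30.6), (44, -27.9, 21.0), (50, -27.5, 21.6), (56, -29.1, 22.1), (62, -28.1, 23.6), (68, -27.9, 24.1), (74, -29.4, 25.5), (80, -28.8, 26.1), (86, -23.9, 12.8)]
```

Emit:
{"api": "apply_moves", "payload": {
  "series": "0 -.007 .1 0 .53;0 0 .1 0 .53;-.02 0 0 0 .53;-.02 0 0 0 .53;-.02 0 0 0 .53"
}}

```text
time: 11.73
tool_pos: [503.2, 189.8, -12.6]
tcp_rot: [180.0, -0.0, 96.3]
ft_force: [-0.0, 0.5, 0.1]
finger_gap: 20.0
grip_force: 0.3
```

Emit:
{"api": "apply_moves", "payload": {
  "series": "-.018 0 0 0 .53;-.018 0 0 0 .53;-.018 0 0 0 .53;-.018 0 0 0 .53;-.018 0 0 0 .53"
}}

```text
time: 12.15
tool_pos: [506.0, 163.4, -12.6]
tcp_rot: [179.9, -0.0, 96.3]
ft_force: [0.2, 1.4, 1.0]
finger_gap: 20.0
grip_force: 0.8
```

```bash
python3 look.py c7
```

```text
top 211 [-32.7  -9.8] [151.4  59.5] 31.7 gx [-108.3   15.1] gy [-26.8  40.7]
side 168 [-97.3  -1.9] [57.7 83.5] 89.5 gx [-138.2  -57.9] gy [-30.7  22.2]
tcp g [-1.264e+02 -1.000e-01] [505.5 162.8 -13.2] [180.    0.   96.3] F [ 0.3  1.7 -0.6] 12.25
top front edge (gy,gx-T) [(-25, 70.1), (-20, 70.8), (-15, 69.2), (-10, 69.8), (-5, 70.6), (0, 71.3)]
  sides (gx-T,gymin,gymax) [(14, -25.2, -25.1), (20, -26.2, -22.1), (26, -26.8, -20.8), (32, -25.8, -17.1), (38, -26.4, -9.9), (44, -26.7, -4.5), (50, -25.9, -4.6), (56, -26.5, -1.6), (62, -26.8, -2.1), (68, -25.8, -2.9)]
side front edge (gy,gx-T) [(-25, 72.6), (-20, 71.5), (-15, 69.2), (-5, 25.5), (0, 47.6), (5, 54.0), (10, 55.5), (15, 56.5), (20, 51.3)]
  sides (gx-T,gymin,gymax) [(14, -24.2, 31.8), (20, -26.0, 12.9), (26, -2.5, 13.8), (32, -2.1, 16.9), (38, 1.1, 17.5), (44, -23.0, 18.1), (50, -22.7, 19.2), (56, -24.3, 17.0), (62, -26.3, -14.7), (68, -25.6, -16.1), (74, -25.2, -20.6)]
```

Emit:
{"api": "apply_moves", "payload": {
  "series": "-.015 -.001 0 0 .53;-.015 -.001 0 0 .53;-.015 -.001 0 0 .53;-.015 -.001 0 0 .53;-.015 -.001 0 0 .53"
}}

```text
time: 12.67
tool_pos: [506.2, 140.8, -13.5]
tcp_rot: [180.0, -0.0, 96.3]
ft_force: [-0.0, 1.2, 1.4]
finger_gap: 20.4
grip_force: 0.8
```

Emit:
{"api": "apply_moves", "payload": {
  "series": "-.015 -.001 0 0 .53;-.015 -.001 0 0 .53;-.015 -.001 0 0 .53;-.015 -.001 0 0 .53;-.015 -.001 0 0 .53"
}}

```text
time: 13.08
tool_pos: [507.1, 118.2, -13.5]
tcp_rot: [180.0, -0.0, 96.3]
ft_force: [0.4, 2.4, 1.2]
finger_gap: 19.6
grip_force: 0.9
```

```bash
python3 look.py c8
```

```text
top 130 [-22.2 -35. ] [76.7 47.5] 4.5 gx [-58.   13.3] gy [-55.7 -11.5]
side 154 [-52.9  -4.7] [57.9 83.3] 89.0 gx [-93.9 -12.2] gy [-33.6  16.4]
tcp g [-81.4  -3.5] [507.  117.6 -13.7] [-180.     0.    96.3] F [-1.   0.  -0.3] 13.1833
top front edge (gy,gx-T) [(-30, 70.3), (-25, 70.9), (-20, 71.3), (-15, 70.0), (-10, 70.7)]
  sides (gx-T,gymin,gymax) [(20, -30.0, -29.6), (26, -28.7, -28.4), (32, -29.6, -27.0), (38, -29.6, -23.5), (44, -28.9, -18.5), (50, -29.7, -16.9), (56, -28.3, -11.5), (62, -29.1, -12.1), (68, -44.4, -11.2)]
side front edge (gy,gx-T) [(-30, 71.6), (-25, 70.7), (-20, 71.8), (-5, 37.8), (0, 54.8), (5, 56.6), (10, 59.8), (15, 54.0)]
  sides (gx-T,gymin,gymax) [(14, -28.7, 8.4), (20, -7.4, 9.4), (26, -6.7, 12.6), (32, -3.6, 13.3), (38, -5.4, 13.6), (44, -2.1, 14.5), (50, -25.6, 15.5), (56, -27.5, 15.9), (62, -29.4, 11.8), (68, -28.6, -18.7), (74, -28.3, -21.0)]
```

Emit:
{"api": "apply_moves", "payload": {
  "series": "-.013 0 0 0 .53;-.013 0 0 0 .53;-.013 0 0 0 .53;-.013 0 0 0 .53;-.013 0 0 0 .53"
}}

```text
time: 13.6
tool_pos: [509.1, 98.8, -13.6]
tcp_rot: [-180.0, 0.0, 96.3]
ft_force: [-0.2, 0.1, 1.1]
finger_gap: 20.1
grip_force: 0.3
```

Emit:
{"api": "apply_moves", "payload": {
  "series": "-.013 0 0 0 .53;-.013 0 0 0 .53;-.013 0 0 0 .53;-.013 0 0 0 .53;-.013 0 0 0 .53"
}}

```text
time: 14.02
tool_pos: [511.4, 79.4, -13.5]
tcp_rot: [-180.0, -0.0, 96.3]
ft_force: [-0.5, 0.4, -0.4]
finger_gap: 20.0
grip_force: 0.3
```

```bash
python3 look.py c9
```

```text
top 93 [  4.3 -37.4] [56.3 38.9] 10.8 gx [-15.8  28.6] gy [-58.3 -13.9]
side 152 [-14.   -3.7] [58.1 83.8] 88.7 gx [-55.2  25.7] gy [-32.7  23. ]
tcp g [-42.7  -3.3] [511.5  79.2 -13.5] [180.    0.   96.3] F [ 0.1  0.2 -0.5] 14.1167
top front edge (gy,gx-T) [(-40, 48.6), (-35, 53.2), (-30, 70.6), (-25, 71.5), (-20, 70.5), (-15, 71.3)]
  sides (gx-T,gymin,gymax) [(38, -29.0, -26.8), (44, -38.1, -25.5), (50, -40.4, -22.1), (56, -36.9, -19.0), (62, -29.6, -15.0), (68, -29.1, -13.8), (74, -26.8, -14.2)]
side front edge (gy,gx-T) [(-30, 70.0), (-25, 72.0), (-20, 70.5), (-5, 41.5), (0, 60.8), (5, 61.1), (10, 62.8), (15, 61.8), (30, 14.9)]
  sides (gx-T,gymin,gymax) [(14, -27.7, 30.5), (20, -7.9, 9.0), (26, -7.2, 10.2), (32, -6.6, 13.5), (38, -3.5, 14.1), (44, -3.0, 14.6), (50, -26.6, 15.4), (56, -28.7, 16.1), (62, -28.1, 14.3), (68, -27.9, -20.0)]
```

Emit:
{"api": "apply_moves", "payload": {
  "series": "-.013 0 0 0 .53;-.013 0 0 0 .53;-.013 0 0 0 .53;-.013 0 0 0 .53;-.013 0 0 0 .53"
}}

```text
time: 14.53
tool_pos: [513.7, 60.1, -13.4]
tcp_rot: [180.0, -0.0, 96.3]
ft_force: [-0.2, 1.2, 0.9]
finger_gap: 19.9
grip_force: 0.6
```

Emit:
{"api": "apply_moves", "payload": {
  "series": "-.013 0 0 0 .53;-.013 0 0 0 .53;-.013 0 0 0 .53;-.013 0 0 0 .53;-.013 0 0 0 .53"
}}

```text
time: 14.95
tool_pos: [515.8, 40.7, -13.4]
tcp_rot: [180.0, -0.0, 96.3]
ft_force: [-0.2, 1.8, 1.8]
finger_gap: 19.8
grip_force: 0.7
```

```bash
python3 look.py c10
```

```text
top 52 [10.9 -4.4] [ 93.7 115.1] 84.4 gx [-46.3  66.8] gy [-37.4  43.2]
side 141 [25.4 -5.1] [57.6 83. ] 89.8 gx [-15.7  65. ] gy [-33.7  18.8]
tcp g [-3.6 -3.3] [515.8  40.3 -13.5] [180.    0.   96.3] F [ 0.1 -0.2  0.3] 15.05
top front edge (gy,gx-T) [(-30, 69.3), (-25, 69.8), (-20, 70.7)]
  sides (gx-T,gymin,gymax) [(38, -29.6, -29.4), (44, -28.8, -28.5), (50, -29.6, -25.3), (56, -27.9, -23.5), (62, -29.3, -18.7), (68, -29.4, -17.1)]
side front edge (gy,gx-T) [(-30, 70.9), (-25, 66.9), (-20, 70.0), (-5, 47.5), (0, 63.1), (5, 65.4), (10, 63.2), (15, 64.4)]
  sides (gx-T,gymin,gymax) [(14, -28.9, 8.2), (20, -28.6, 9.2), (26, -8.2, 9.9), (32, -4.5, 13.2), (38, -4.1, 13.8), (44, -3.4, 14.6), (50, -3.2, 15.2), (56, -27.8, 15.6), (62, -24.8, 16.6), (68, -29.3, 6.5)]
```

Emit:
{"api": "apply_moves", "payload": {
  "series": "-.013 0 0 0 .53;-.013 0 0 0 .53;-.013 0 0 0 .53;-.013 0 0 0 .53;-.013 0 0 0 .53"
}}

```text
time: 15.47
tool_pos: [517.8, 21.3, -13.6]
tcp_rot: [-180.0, 0.0, 96.3]
ft_force: [0.1, 0.5, -0.7]
finger_gap: 20.3
grip_force: 0.3
```

Emit:
{"api": "apply_moves", "payload": {
  "series": "-.007 0 0 0 .53;-.006 0 0 0 .53;-.005 0 0 0 .53;-.004 0 0 0 .53;0 0 0 0 .53"
}}

```text
time: 15.88
tool_pos: [518.5, 14.9, -13.5]
tcp_rot: [-180.0, 0.0, 96.3]
ft_force: [0.5, 0.5, -0.2]
finger_gap: 20.3
grip_force: 0.0
```

```bash
python3 look.py c11
```

```text
side 145 [49.2  9.4] [81.2 86.9] 2.6 gx [ 9.  88.9] gy [-33.7  24.1]
tcp g [21.8 -3.2] [518.6  15.1 -13.4] [180.    0.   96.3] F [-0.4 -0.7 -0.2] 15.9833
top front edge (gy,gx-T) [(-30, 71.3), (-25, 71.1), (-20, 70.6)]
  sides (gx-T,gymin,gymax) [(50, -28.5, -28.4), (56, -29.6, -26.8), (62, -28.1, -23.9), (68, -28.8, -20.6), (74, -29.0, -27.2)]
side front edge (gy,gx-T) [(-30, 63.8), (-25, 67.7), (-20, 71.5), (-10, 27.5), (-5, 52.1), (0, 65.5), (5, 67.8), (10, 69.3), (15, 60.8)]
  sides (gx-T,gymin,gymax) [(14, -29.3, 8.9), (20, -28.7, 9.6), (26, -8.1, 10.0), (32, -7.2, 13.7), (38, -4.3, 14.1), (44, -3.3, 15.1), (50, -20.9, 15.7), (56, -25.7, 13.6), (62, -27.8, 16.6), (68, -27.5, 12.4)]
```

Emit:
{"api": "apply_moves", "payload": {
  "series": "-.004 0 0 0 .53;-.003 0 0 0 .53;0 0 0 0 .53"
}}

```text
time: 16.23
tool_pos: [518.9, 13.1, -13.5]
tcp_rot: [180.0, -0.0, 96.3]
ft_force: [-0.3, 1.8, 0.5]
finger_gap: 20.3
grip_force: 0.7
```

Emit:
{"api": "apply_moves", "payload": {
  "series": "-.003 0 0 0 .53;0 0 0 0 .53;0 0 0 0 .53"
}}

```text
time: 16.48
tool_pos: [518.9, 13.2, -13.4]
tcp_rot: [180.0, -0.1, 96.3]
ft_force: [-1.8, 6.3, 1.6]
finger_gap: 20.3
grip_force: 3.0
```

The force rose to about 6 N with no further travel, so the block is against the stop. I'll back off, lift, and move clear to check.

Emit:
{"api": "apply_moves", "payload": {
  "series": ".02 0 0 0 .53;.02 0 0 0 .53;0 0 -.1 0 .53;0 0 -.13 0 .53;0 0 -.13 0 .53"
}}

```text
time: 16.9
tool_pos: [515.8, 24.5, 94.4]
tcp_rot: [-179.8, -0.0, 96.3]
ft_force: [0.8, -0.3, -0.4]
finger_gap: 20.4
grip_force: 0.0
```

Emit:
{"api": "apply_moves", "payload": {
  "series": ".13 0 0 0 .53;.13 0 0 0 .53;.13 0 0 0 .53;.13 0 0 0 .53;.13 0 0 0 .53"
}}

```text
time: 17.32
tool_pos: [495.6, 219.8, 94.8]
tcp_rot: [180.0, 0.0, 96.3]
ft_force: [1.3, -0.6, 0.6]
finger_gap: 20.3
grip_force: 0.0
```

Emit:
{"api": "apply_moves", "payload": {
  "series": ".1 0 0 0 .53;0 0 0 0 .53;0 0 0 0 .53"
}}

```text
time: 17.57
tool_pos: [492.1, 249.5, 94.4]
tcp_rot: [-180.0, 0.0, 96.5]
ft_force: [0.3, 0.5, 0.4]
finger_gap: 20.2
grip_force: 0.0
```

Run:
```python
from h import *
from bench import snapshot,sense
s=snapshot("top"); P=cloud(s); o,a=np.array([519.4,37.1]),np.radians(6.26)
cv2.imwrite("pics/end.png",cv2.resize(s["frame"][100:290,180:400],None,fx=3,fy=3))
Q=P[150:232,300:380].reshape(-1,3); Q=Q[(Q[:,2]>37.5)&(Q[:,2]<44)]
r=cv2.minAreaRect(np.array([togauge(o,a,q) for q in Q],np.float32)); print(len(Q),r,np.median(Q[:,2]))
for n,b in dict(nut=(240,265,262,290,4,30),sand=(285,112,350,150,20,60),pliers=(300,230,396,266,4,30)).items(): print(n,rect(P,*b))
gfit(P); S=sense(); print(S["tool_pos"],S["ft_force"],S["time"])
```

```text
822 ((37.145225524902344, -2.7225189208984375), (118.98848724365234, 118.80636596679688), 83.07958984375) 40.51349862448296
nut (99, array([338.7, 169.8]), array([27.7, 36.4]), 64.3, np.float64(11.2))
sand (1486, array([647.9,  21.3]), array([ 61.4, 110.7]), 0.6, np.float64(32.8))
pliers (899, array([400.2, -34.9]), array([194.5,  70.2]), 86.3, np.float64(10.8))
gauge o [519.3  37.1] deg 6.34 slopes -0.003 0.0 -0.002 width 126.89117790624326 jaw faces 31.7 -31.1 mouth -52.8
[492.36789878 248.28057045  94.26703148] [ 0.0109859  -0.57116715  1.10053195] 17.6167
```

View pics/end.png

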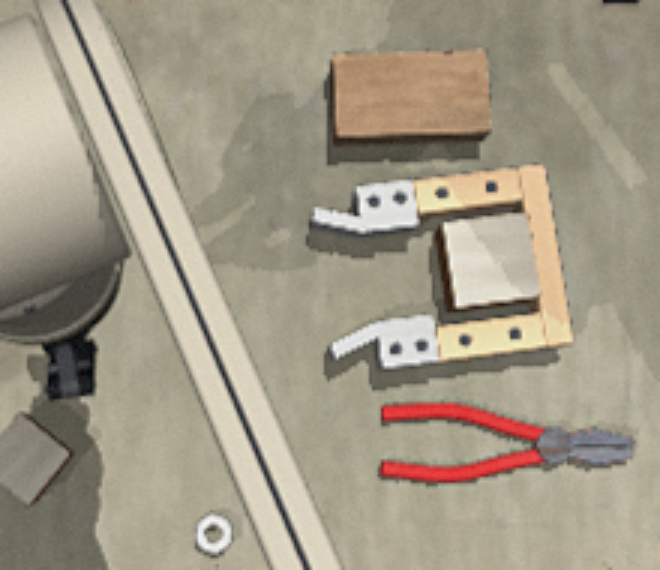

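The block sits in the pocket at crop (490,262), against the stop at (545,255). The pliers, nut and sanding block are where they were. One last numeric check of the block's pose, and hand in if it passes.

Run:
```python
from h import *
from bench import snapshot,hand_in
P=cloud(snapshot("top")); o,a=np.array([519.4,37.1]),np.radians(6.3)
Q=P[150:232,300:380].reshape(-1,3); Q=Q[(Q[:,2]>38)&(Q[:,2]<44)]; g=np.array([togauge(o,a,q) for q in Q],np.float32)
g=g[(g[:,0]>26)&(g[:,0]<96.5)&(abs(g[:,1])<36)]; r=cv2.minAreaRect(g); print(r)
c=r[0]; ang=min(r[2]%90,90-r[2]%90)
if 61.5<c[0]<67 and abs(c[1])<11 and ang<4: print(hand_in())
```

```text
((65.26480865478516, 0.367919921875), (60.21826934814453, 59.74342346191406), 0.3350573182106018)
the job is handed in; nothing more can be done
None
```

The test piece went through the gap and now lies square against the end stop, with its centre at about x = 65.3 mm, y = 0.4 mm in the gauge frame and 0.3° off square; nothing else was disturbed, and the job is handed in.

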